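# Load a reagent cartridge and latch the extraction tray

### The arm

A 6-joint arm with a two-finger parallel gripper is mounted at the origin on the work surface. World frame = base frame: x ahead of the robot, y to its left, z up, the work surface at z = 0. Lengths are in m, angles in degrees, forces in N, time in s.
With the tool pointing down it reaches from about 0.325 to 0.775 m from the base axis. Payload 5.5 kg.
Tool frame: the origin (TCP) lies at the centre of the arm's flange, where the gripper is bolted on; the fingertips stand 182 mm ahead of it and the grasp point (between the pads) lies 163 mm ahead of it; z points along the fingers, y is the direction in which the jaws open and shut (so a half turn about z gives the same grasp; the last joint's range is limited). The gripper opens to 88 mm and grips with 3 to 60 N. Pads are 20 mm wide; open, the fingers measure 115 mm over their backs; the gripper's body (75 mm by 178 mm) begins 61 mm behind the grasp point.
Start: joints at [-74.238, 5.22, 70.514, -0, 104.267, -3.249], TCP at [0.195, -0.567, 0.405] pointing down, gripper open.
Joint ranges: [-164.24, 164.24], [-49.07, 125.15], [9.68, 141.18], [-86.29, 266.29], [3.28, 154.24], [-151.56, 151.56]. Speed limits (degrees/s): [147.25, 147.25, 172.46, 180, 180, 180].

### API

Orientations are given as [roll, pitch, yaw] about the fixed x, y, z axes, in that order (R = Rz(yaw) Ry(pitch) Rx(roll)).
In Python, from station import r gives the robot as it stands. The module is installed in compiled form; this text tells all that it offers. Calls block until the motion is done:
- r.reach(position, orientation): joint-space move of the TCP to a pose.
- r.servo_line(position, rotation=None, speed=0.15): straight line of the TCP; rotation=None keeps the orientation; speed is the mean speed in m/s.
- r.move_joints(angles): joint-space move.
- r.let_go() and r.grab(squeeze=None): open the fingers fully, or close them until they stop; squeeze is the grip in N (None keeps the last).
- r.wait(seconds).
- r.inverse_kinematics(position, orientation): joint angles nearest the present ones, or None.
- r.sense(): the state.
- r.snapshot(name): name is "scene" or "top"; returns a dict with "frame" (480x640x3 uint8, red, green, blue), "fx", "fy", "cx", "cy" (pixels), "dist_coeffs" ([k1, k2, p1, p2, k3] as OpenCV has them; the pictures are not rectified), "R" (3x3) and "t" (3): a world point X has camera coordinates R X + t. Camera axes: x right, y down, z forward; pixel columns grow to the right and rows downward; lengths in m; the calibration is good to about 2 mm. A picture is of the moment at which its call begins. There is no depth.
A pose or a line that the arm cannot do raises r.IKError and nothing moves.
- r.hand_in(): hands the job in, once; it reports no verdict.
The state is a dict: "clock": time; "joints": joint angles; "joint_vel": joint speeds; "joint_torque": joint torques, N m; "tcp_pos": TCP position; "orientation": TCP orientation; "contact_force": force on the tool from outside, world axes, zero at the start; "torque": the same for the moment, N m; "opening": finger opening in m.
Only numpy, scipy, OpenCV 4.12 (cv2) and the standard library are available. Lean on these libraries where they do the work, as an engineer would, in place of code of your own. Each camera call takes 0.05 s, during which the arm holds its last target.

### The job

Load the fresh reagent cartridge (green tab, silver wells) into the pocket of the instrument's blue tray, fully down, green tab to the tray's front; set it in, do not drop it. Then push the tray in gently by its front until the push-push latch catches, without forcing it against its end stop, let go and check that it has stayed in; if it springs back, press again. Leave the used cartridge where it is.

Things in the scene. Friction and masses are not known exactly. Their poses are not given: they have to be found in the camera images.
- cartridge: Fresh reagent cartridge: white block 92 mm long (its x) x 24 mm wide (y) x 44 mm high, 50 to 100 g, green tab at its -x end, seven silver wells on top; the lowest 6 mm are 88 x 20 mm. Origin: centre of its underside, z up. Stands on the table, tab towards the robot (yaw within 0.5 rad); may have swapped places with the used one. Grip across the 24 mm, fingertips 17 to 30 mm above its underside.
- cartridge_tab (a point): Middle of the top of the fresh cartridge's green tab: 38 mm towards -x from the cartridge's origin and 44 mm above its underside.
- used_cartridge: A used cartridge of the same shape and size, with a red tab and black open wells. Not needed: leave it where it stands. Origin: centre of its underside.
- tray: Blue tray, slides level along its own x (+x = into the instrument, away from the robot). Origin: middle of the foot of its front face, 44 mm above the table; z up. Front: a plate 86 mm wide, 1 to 48 mm above the origin, 10 mm thick; behind it 82 mm wide, back to 130 mm, rim 20 mm above the origin. A force of more than 16 N on the tray (push and rub together) damages it; touching it at up to 50 mm/s is harmless.
- tray_seat (a point): Centre of the tray's pocket floor, 70 mm behind the front face, 50 mm above the table; axes as the tray's. The pocket is 96 mm (x) x 28 mm (y), 14 mm deep below the rim, with 4 mm wide 45-degree lead-ins at its mouth. A seated cartridge has its origin here (2 mm play each way) and its x along the tray's x, so its green tab is at the front.
- tray_press (a point): Centre of the tray's front face, on the lighter thumb pad, where one presses along the tray's +x: 70 mm above the table, 22 mm above the deck, 22 mm below the plate's top edge. The deck is clear 45 mm to either side of it and 55 mm or more before it.
- carriage (a joint): How far the tray is pushed in (m). 0: fully out; 0 to 0.03 at the start. It slides freely (about 1 N) until 0.047 to 0.063, where the latch's ejector spring begins: the push rises from about 3 N there to 6 N at the catch point (slow push). Latched and let go, the tray rests between 0.071 and 0.088; not caught, the spring pushes it back to 0.064 or less.
- latch_guard (a point): Top front edge of the grey guard closing the lane; the push-push latch is inside. How deep it catches differs by up to 14 mm between instruments: feel for it. At the catch the push drops a little; 1 mm further in is a firm rubber-faced stop where the push climbs fast: at 9 to 12 N it has caught. Caught, the tray comes back 3 to 7 mm when let go. Pressed so again it unlatches and must come right out before the next try.
- instrument: Silver instrument, fixed. Origin: on the table below the front face of the fully out tray; x as the tray's. Deck 48 mm high, x -60 to 370 mm, y -240 to 100 mm, tray lane at y = 0. Rotor (x 115, y -145, radius 76 mm) 73 mm high in all; lane guard 66 mm high from x = 226; side walls from x = 20 mm 150 mm high (left one 60 mm high to x = 160); head and rails behind x = 239 mm up to 185 mm.

How it is judged:
By the outcome, as a careful person would: the job done as asked, in the order asked, and still so for the second after the job is handed in, with the robot touching nothing.
It also fails if it takes over 61 s, if anything falls off the work surface, if the arm or the gripper's body presses on something with over 40 N, if the wrist force passes 120 N, or if a joint passes its speed limit or range.

## Working session

There is one attempt and no reset: what is moved stays moved. The work goes in short steps, each a Python script; the robot and the scene stay as the last script left them, time stands still between calls to the robot, and variables do not carry over. Pictures are saved under pics/ and viewed, and the job is handed in when it is done.

```bash
mkdir -p pics; python3 - <<'E'
from station import r
import cv2,numpy as np,pickle
s=r.sense();print(s['clock'],s['opening'],s['contact_force'],s['orientation'])
for n in("scene","top"):
    d=r.snapshot(n);pickle.dump(d,open(f'{n}0.pkl','wb'));cv2.imwrite(f'pics/{n}0.png',d['frame'][:,:,::-1])
    print(n,d['fx'],d['dist_coeffs'],-d['R'].T@d['t'])
E
```

```text
0.0 0.08827901080255886 [-0.00187421 -1.23677619 -0.72739836] [-1.79889379e+02 -5.29463127e-03  1.90106977e+01]
scene 601.7533522788899 [-0.04973483  0.          0.          0.          0.        ] [1.41992474 0.22034657 0.7302575 ]
top 571.6334488723768 [-0.09387152  0.          0.          0.          0.        ] [0.38966142 0.10578338 1.03221997]
```

View pics/scene0.png

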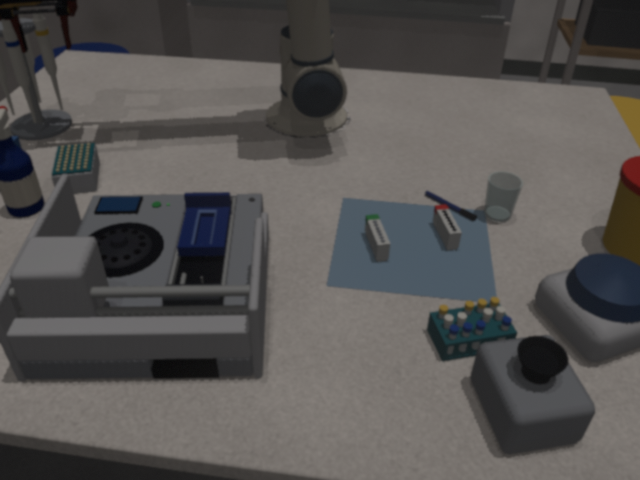

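View pics/top0.png

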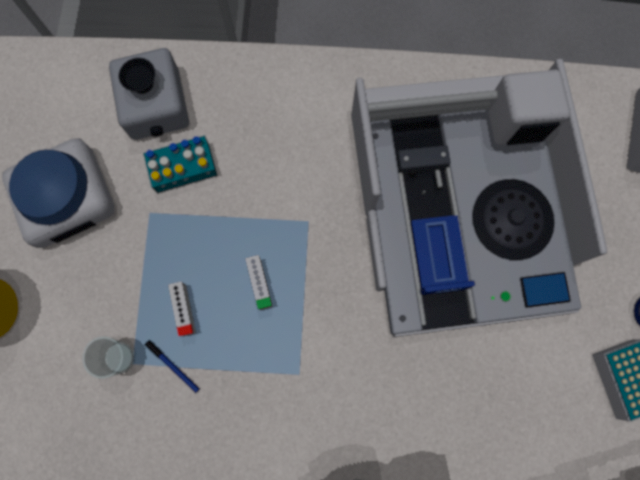

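The scene camera looks back at the robot; in the top image, world x is up and y is left. The fresh cartridge (green) is at about (259,282) in the top image, the used one at (180,308), and the tray at (442,255). I'll zoom in next.

```bash
python3 - <<'E'
import cv2
a=cv2.imread('pics/top0.png');s=cv2.imread('pics/scene0.png')
f=lambda im,x,y,w,h,k:cv2.convertScaleAbs(cv2.resize(im[y:y+h,x:x+w],None,fx=k,fy=k,interpolation=cv2.INTER_CUBIC),alpha=1.6)
cv2.imwrite('pics/c1.png',f(a,235,245,60,75,8))
cv2.imwrite('pics/c2.png',f(a,380,190,120,150,4))
cv2.imwrite('pics/c3.png',f(s,350,200,60,70,8))
cv2.imwrite('pics/c4.png',f(s,160,180,110,120,5))
E
```

```text
(no output)
```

View pics/c1.png

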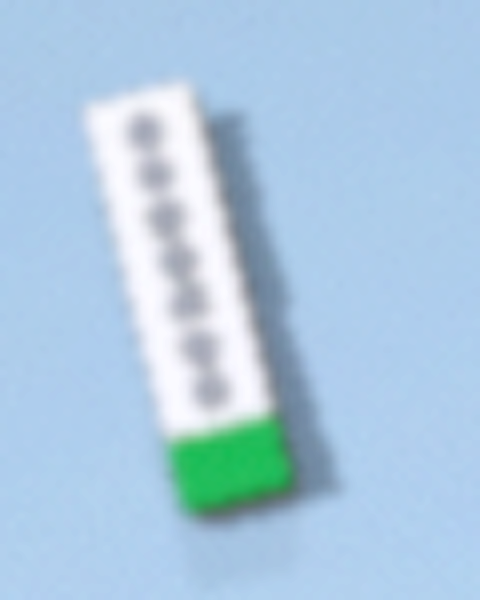

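View pics/c2.png

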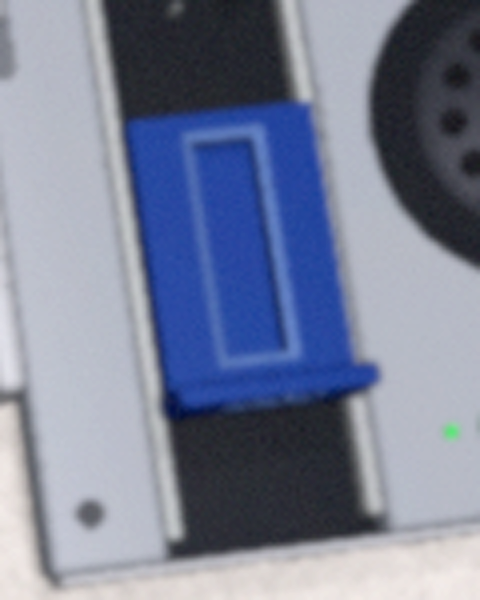

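View pics/c3.png

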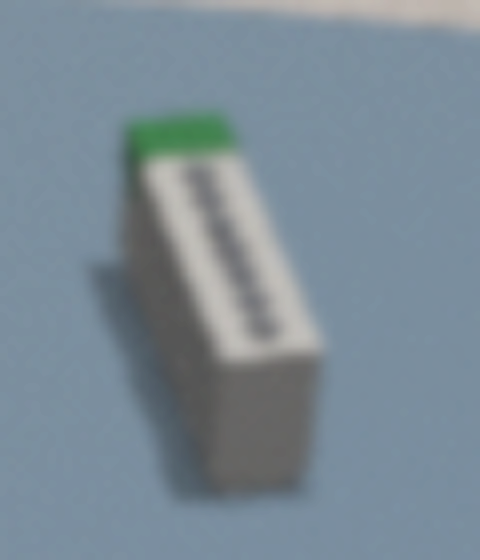

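View pics/c4.png

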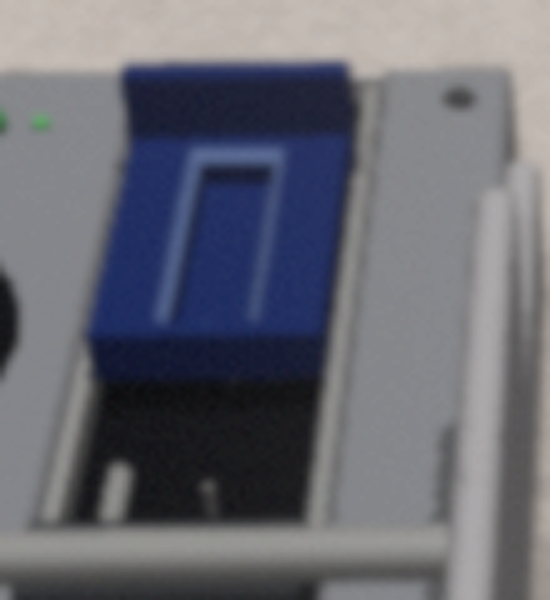

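```bash
cat > h.py <<'E'
import numpy as np,cv2,pickle
from scipy.optimize import least_squares
def proj(d,X):
    K=np.array([[d['fx'],0,d['cx']],[0,d['fy'],d['cy']],[0,0,1]])
    return cv2.projectPoints(np.asarray(X,float).reshape(-1,1,3),cv2.Rodrigues(d['R'])[0],d['t'],K,np.array(d['dist_coeffs']))[0].reshape(-1,2)
def crop2px(uv,x0,y0,k): return (np.array(uv,float)+.5)/k-.5+[x0,y0]
def place(p,L):
    x,y,a=p[:3];L=np.asarray(L,float);c,s=np.cos(a),np.sin(a)
    return np.c_[x+c*L[:,0]-s*L[:,1],y+s*L[:,0]+c*L[:,1],L[:,2]]
E
cat > fit.py <<'E'
from h import *
T=pickle.load(open('top0.pkl','rb'));S=pickle.load(open('scene0.pkl','rb'))
C=np.array([[46,12,44],[46,-12,44],[-46,-12,44],[-46,12,44]])/1e3
ct=crop2px([(88,103),(188,82),(293,482),(190,512)],235,245,8)
cs=crop2px([(325,350),(215,360),(128,125),(222,115)],350,200,8)
for nm,obs in(('top',[(T,ct)]),('scene',[(S,cs)]),('both',[(T,ct),(S,cs)])):
    f=lambda p:np.concatenate([(proj(d,place(p,C))-o).ravel() for d,o in obs])
    q=least_squares(f,[.45,.2,.2],loss='soft_l1');print('cart',nm,q.x,np.degrees(q.x[2]),np.round(f(q.x),1))
# tray: rim back corners + mouth corners (tray frame, z world)
R=np.array([[130,41,64],[130,-41,64],[122,18,64],[122,-18,64],[18,-18,64],[18,18,64]])/1e3
tt=crop2px([(130,120),(308,102),(182,132),(266,123),(301,358),(219,368)],380,190,4)
# scene: rim back corners, plate top back... mouth front corners
R2=np.array([[130,41,64],[130,-41,64],[18,-18,64],[18,18,64],[0,-43,92],[0,43,92]])/1e3
ts=crop2px([(325,337),(92,337),(190,148),(286,150),(124,67),(348,64)],160,180,5)
for nm,obs in(('top',[(T,R,tt)]),('scene',[(S,R2,ts)]),('both',[(T,R,tt),(S,R2,ts)])):
    f=lambda p:np.concatenate([(proj(d,place(p,L))-o).ravel() for d,L,o in obs])
    q=least_squares(f,[.5,-.2,.1],loss='soft_l1');print('tray',nm,q.x,np.degrees(q.x[2]),np.round(f(q.x),1))
# deck front corners
D=np.array([[-60,100,48],[-60,-240,48]])/1e3
f=lambda p:(proj(T,place(p,D))-[(393.5,333),(579,309)]).ravel()
q=least_squares(f,[.5,-.2,.1]);print('instr',q.x,np.degrees(q.x[2]),np.round(f(q.x),1))
E
python3 fit.py
```

```text
cart top [0.51688852 0.21534175 0.32243713] 18.474286867005826 [-0.3  0.5  0.4 -0.5  0.3  0.1 -0.3 -0.1]
cart scene [0.51634794 0.21643956 0.30548011] 17.502721046342888 [-0.5  0.1  0.5  0.1 -0.2 -0.2  0.1  0. ]
cart both [0.51676343 0.2158447  0.31495857] 18.045797039921226 [-0.4  0.4  0.3 -0.4 -0.2  0.2 -0.8 -0.  -0.6  0.1  0.4  0.2 -0.7 -0.
 -0.4  0.1]
tray top [ 0.51580011 -0.10851539  0.16762453] 9.604178284961225 [-0.4  0.1  1.  -0.3  0.2  0.1 -0.6  0.2 -0.  -0.  -0.1 -0.1]
tray scene [ 0.51598306 -0.10805636  0.18696186] 10.712125222763921 [ 0.2 -0.2 -0.5  0.7  0.2  0.7  0.1 -0.1 -0.5 -0.6  0.6 -0.7]
tray both [ 0.51574151 -0.10826129  0.17286366] 9.904358177016546 [-0.9  0.3  0.5 -0.4 -0.3  0.3 -1.1  0.2 -0.2 -0.  -0.3 -0.1 -1.  -0.1
 -1.6  0.4 -0.   0.5 -0.1 -0.1 -0.5 -0.8  0.5 -0.6]
instr [ 0.51594892 -0.1067482   0.17433033] 9.988392433796184 [-2.3  0.3  2.4 -0.5]
```

```bash
python3 - <<'E'
from station import r
import cv2
x,y,a=.5167,.2158,18.1
r.reach([x,y,.37],[180,0,a]);print(r.sense()['clock'])
r.servo_line([x,y,.26],speed=.15)
d=r.snapshot("top");cv2.imwrite('pics/t1.png',d['frame'][:,:,::-1])
r.servo_line([x,y,.206],speed=.08)
s=r.sense();print(s['clock'],s['tcp_pos'],s['orientation'],s['contact_force'],s['opening'])
r.grab(15)
s=r.sense();print(s['clock'],s['tcp_pos'],s['contact_force'],s['opening'])
E
```

```text
3.075
4.8333 [0.51685711 0.21586227 0.20633118] [-1.79998218e+02 -2.98449614e-02  1.80979605e+01] [-0.11293495  0.37352328  0.53143205] 0.08763934525194819
5.8333 [0.51669515 0.21579636 0.2059759 ] [-0.66498532 -0.38426516 -0.32289769] 0.02382418881264183
```

View pics/t1.png

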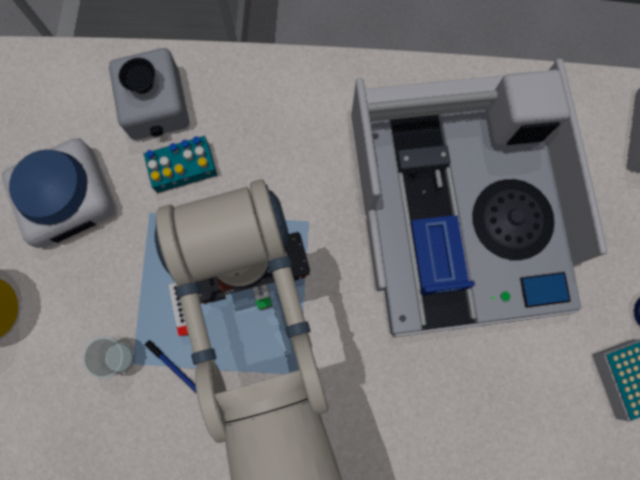

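```bash
python3 - <<'E'
from station import r
import cv2,pickle,numpy as np
s=r.sense();p=s['tcp_pos']
r.servo_line([p[0],p[1],.345],speed=.15)
a=np.radians(9.9);x=.5157+.07*np.cos(a);y=-.1083+.07*np.sin(a)
r.reach([x,y,.345],[180,0,9.9])
r.servo_line([x,y,.300],speed=.1)
d=r.snapshot("scene");pickle.dump(d,open('scene1.pkl','wb'));cv2.imwrite('pics/s1.png',d['frame'][:,:,::-1])
im=d['frame'][150:310,140:300,::-1];cv2.imwrite('pics/s1c.png',cv2.convertScaleAbs(cv2.resize(im,None,fx=3.75,fy=3.75,interpolation=2),alpha=1.7))
d=r.snapshot("top");pickle.dump(d,open('top1.pkl','wb'))
im=d['frame'][170:330,370:530,::-1];cv2.imwrite('pics/t2c.png',cv2.convertScaleAbs(cv2.resize(im,None,fx=3.75,fy=3.75,interpolation=2),alpha=1.7))
s=r.sense();print(s['clock'],s['tcp_pos'],s['orientation'],s['contact_force'],s['opening'])
E
```

```text
8.825 [ 0.58484236 -0.0961831   0.30108538] [ 1.79964721e+02 -8.85216970e-02  9.91059403e+00] [ 0.29759267  0.25638608 -0.87296883] 0.023837179355067174
```

View pics/s1c.png

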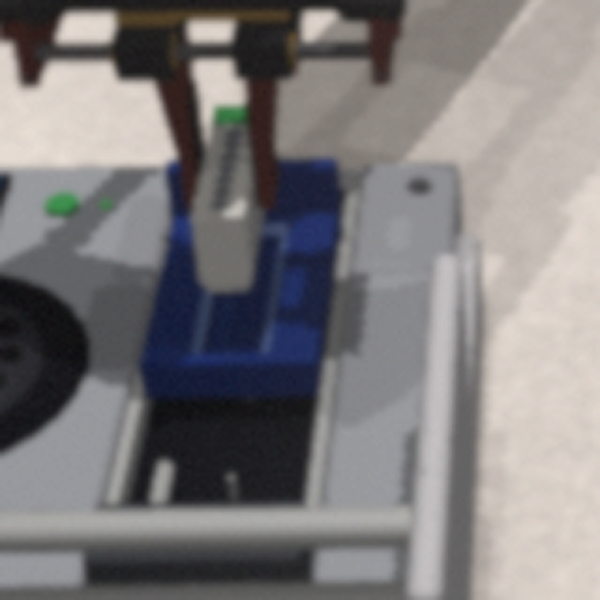

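View pics/t2c.png

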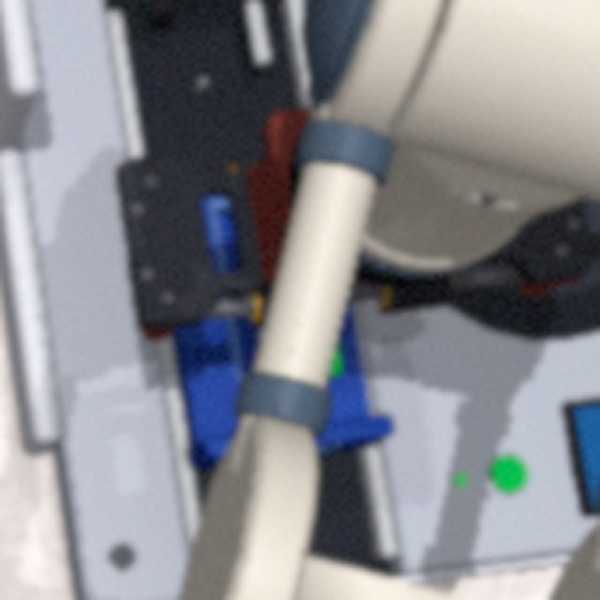

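```bash
python3 - <<'E'
from h import *
d=pickle.load(open('scene1.pkl','rb'))
p=[.58484,-.09618,np.radians(9.91)];b=.30109-.206
L=np.array([[46,12,44],[46,-12,44],[-46,-12,44],[-46,12,44],[44,10,0],[44,-10,0]])/1e3;L[:,2]+=b
c=(proj(d,place(p,L))-[140,150]+.5)*3.75-.5
print(c.round())
q=[.5157,-.1083,np.radians(9.9)]
R2=np.array([[130,41,64],[130,-41,64],[122,18,64],[122,-18,64],[18,-18,64],[18,18,64],[0,-43,92],[0,43,92]])/1e3
e=(proj(d,place(q,R2))-[140,150]+.5)*3.75-.5;print(e.round())
im=cv2.imread('pics/s1c.png')
im=cv2.resize(im,None,fx=1.3,fy=1.3)
for u in np.r_[c,e]: cv2.circle(im,tuple(int(v) for v in u*1.3),3,(0,255,255),1)
cv2.imwrite('pics/ov.png',im)
E
```

```text
[[239. 217.]
 [186. 217.]
 [212. 106.]
 [262. 105.]
 [245. 292.]
 [202. 292.]]
[[315. 365.]
 [138. 367.]
 [267. 354.]
 [190. 355.]
 [217. 225.]
 [289. 225.]
 [166. 159.]
 [338. 158.]]
```

View pics/ov.png

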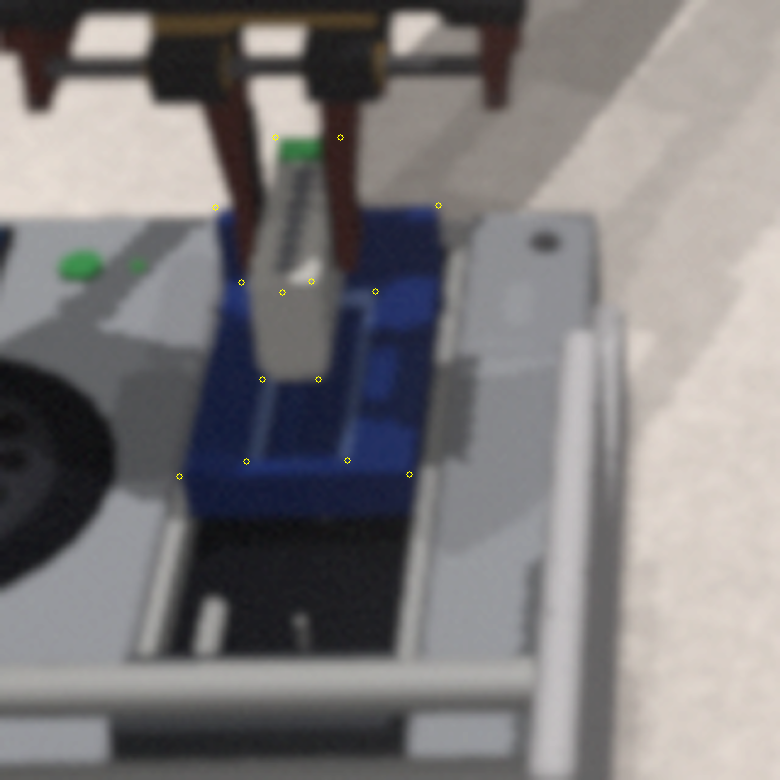

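```bash
python3 - <<'E'
from h import *
d=pickle.load(open('scene1.pkl','rb'))
p=[.58484,-.09618,np.radians(9.91)];b=.30109-.206
L=np.array([[46,12,44],[46,-12,44],[-46,-12,44],[-46,12,44],[44,10,0],[44,-10,0],[46,12,6],[46,-12,6]])/1e3;L[:,2]+=b
c=proj(d,place(p,L));print(c.round(1))
x0,y0,k=180,170,10
im=cv2.convertScaleAbs(cv2.resize(d['frame'][y0:y0+65,x0:x0+45,::-1],None,fx=k,fy=k,interpolation=2),alpha=2)
im2=im.copy()
for u in c: cv2.circle(im2,tuple(int(v) for v in (u-[x0,y0]+.5)*k-.5),3,(0,255,255),1)
cv2.imwrite('pics/z.png',cv2.resize(np.hstack([im]),None,fx=.9,fy=.9))
cv2.imwrite('pics/z2.png',cv2.resize(im2,None,fx=.9,fy=.9))
E
```

```text
[[203.5 207.4]
 [189.2 207.5]
 [196.  177.9]
 [209.4 177.8]
 [205.  227.4]
 [193.4 227.5]
 [205.7 225.3]
 [191.7 225.5]]
```

View pics/z2.png

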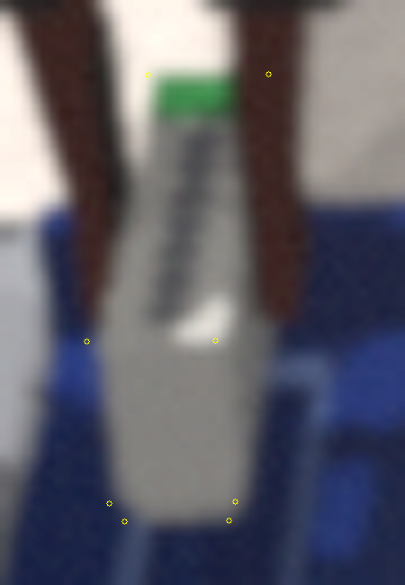

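```bash
python3 - <<'E'
from station import r
import numpy as np
s=r.sense();p=np.array(s['tcp_pos']);f0=np.array(s['contact_force'])
r.servo_line([p[0],p[1],.274],speed=.1)
z=.274
while z>.2545:
    z-=.0015
    r.servo_line([.5847,-.0962,z],speed=.03)
    s=r.sense();f=np.array(s['contact_force'])-f0
    print(round(z,4),np.round(s['tcp_pos'],4),f.round(2),np.round(s['torque'],2))
    if f[2]>3 or np.hypot(f[0],f[1])>5:break
print(s['clock'],s['opening'])
E
```

```text
0.2725 [ 0.5848 -0.0962  0.2731] [-0.35  0.1   0.55] [ 0.07 -0.01 -0.02]
0.271 [ 0.5847 -0.0962  0.271 ] [ 0.01 -0.25  0.5 ] [0.   0.   0.05]
0.2695 [ 0.5847 -0.0962  0.2693] [ 0.31 -0.16  0.64] [ 0.07 -0.01  0.01]
0.268 [ 0.5847 -0.0962  0.2678] [-0.15 -0.2   0.5 ] [ 0.04  0.   -0.01]
0.2665 [ 0.5847 -0.0962  0.2663] [-0.02  0.03  0.07] [ 0.06 -0.05  0.03]
0.265 [ 0.5847 -0.0962  0.2648] [-0.99  0.16  0.34] [ 0.02 -0.03  0.05]
0.2635 [ 0.5847 -0.0962  0.2633] [-0.87 -0.7   1.41] [0.06 0.01 0.03]
0.262 [ 0.5847 -0.0962  0.2618] [-1.66 -0.74  0.64] [ 0.   -0.01 -0.01]
0.2605 [ 0.5847 -0.0962  0.2603] [-0.18 -0.48  0.28] [0.05 0.   0.04]
0.259 [ 0.5847 -0.0962  0.2588] [ 0.48 -0.37 -0.12] [ 0.03  0.01 -0.02]
0.2575 [ 0.5847 -0.0962  0.2573] [ 0.   -0.13  0.43] [ 0.05 -0.    0.05]
0.256 [ 0.5847 -0.0962  0.256 ] [ 0.06 -0.03 -0.12] [ 0.04 -0.05 -0.  ]
0.2545 [ 0.585  -0.0961  0.2559] [-0.85  1.25  6.64] [ 0.23  0.2  -0.03]
12.4833 0.024339891140319262
```

```bash
python3 - <<'E'
from station import r
import numpy as np,cv2,pickle
r.servo_line([.5847,-.0962,.2559],speed=.03)
print(np.round(r.sense()['contact_force'],2))
r.let_go();s=r.sense();print(s['clock'],s['opening'],np.round(s['contact_force'],2))
r.servo_line([.5847,-.0962,.335],speed=.15)
a=np.radians(10.0);u=np.array([np.cos(a),np.sin(a)])
q=np.array([.5157,-.1083])-.045*u
r.servo_line([q[0],q[1],.335],rotation=[180,0,10.0],speed=.2)
r.grab(10)
for n in("scene","top"):
    d=r.snapshot(n);pickle.dump(d,open(f'{n}2.pkl','wb'));f=d['frame'][:,:,::-1]
    c=f[170:310,150:290] if n=='scene' else f[190:350,370:530]
    cv2.imwrite(f'pics/{n}2.png',cv2.convertScaleAbs(cv2.resize(c,(600,600),interpolation=2),alpha=1.7))
s=r.sense();print(s['clock'],s['opening'],np.round(s['contact_force'],2),s['tcp_pos'])
E
```

```text
[-0.3   0.22  2.78]
13.8083 0.08806917905903991 [ 0.49  0.23 -0.23]
16.65 0.00031758478518514963 [-0.17 -0.7  -0.25] [ 0.47138761 -0.11611809  0.33500452]
```

View pics/scene2.png

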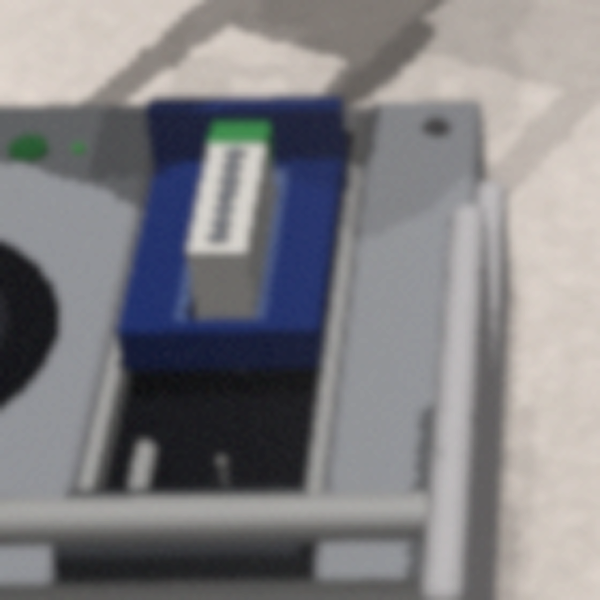

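View pics/top2.png

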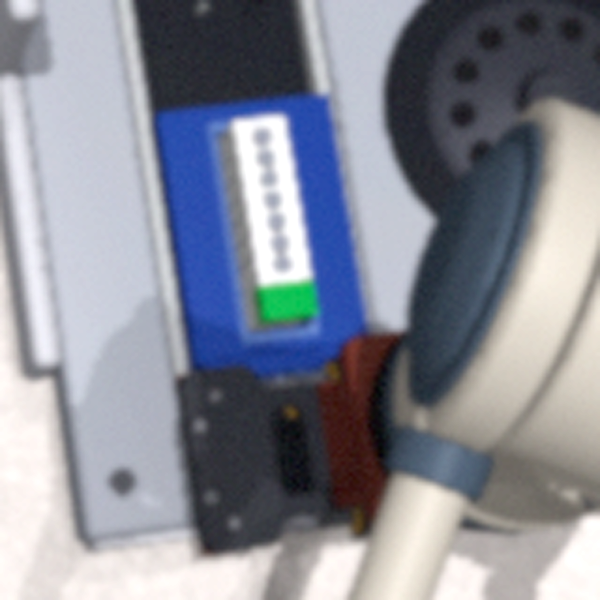

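The cartridge sits down in the pocket with its green tab at the tray's front (scene crop (240,131), top crop (287,300)). Next is the push.

```bash
cat > push.py <<'E'
from station import r
import numpy as np
a=np.radians(10.0);u=np.array([np.cos(a),np.sin(a)]);F=np.array([.5157,-.1083])
def at(d,z=.240):
    q=F+d*u;return [q[0],q[1],z]
def pos(s): return float((np.array(s['tcp_pos'])[:2]-F)@u)
E
python3 - <<'E'
from push import *
r.servo_line(at(-.045),speed=.12)
s=r.sense();f0=np.array(s['contact_force']);np.save('f0.npy',f0);print(s['clock'],pos(s),f0.round(2))
def step(d,v):
    r.servo_line(at(d),speed=v);s=r.sense();f=np.array(s['contact_force'])-f0
    push=-(f[:2]@u);print(round(s['clock'],2),round(d,4),round(pos(s),4),'push',round(push,2),f.round(1));return push
d=-.045
step(-.016,.06);d=-.016
while d<.028:
    d+=.004
    if step(d,.025)>4:break
E
```

```text
17.5917 -0.04475409505533348 [-0.34  0.02  0.66]
18.23 -0.016 -0.0158 push -1.04 [1.  0.  0.7]
18.53 -0.012 -0.012 push -0.83 [ 0.9 -0.3  0.1]
18.84 -0.008 -0.0079 push -0.73 [ 0.8 -0.4 -0.2]
19.15 -0.004 -0.0038 push -1.0 [ 1.   0.1 -0.6]
19.46 0.0 0.0002 push 0.25 [-0.2 -0.3 -0.9]
19.77 0.004 0.0042 push -0.33 [ 0.3  0.2 -0.6]
20.07 0.008 0.0082 push 0.27 [-0.2 -0.3  0.1]
20.38 0.012 0.0122 push -0.16 [ 0.3 -0.7 -1.1]
20.69 0.016 0.0162 push 0.05 [-0.1  0.1 -0.2]
21.0 0.02 0.0202 push 0.19 [-0.1 -0.6 -1.4]
21.31 0.024 0.0242 push -0.36 [ 0.4 -0.5 -0.8]
21.62 0.028 0.0282 push -0.46 [ 0.4  0.6 -0.5]
```

```bash
cat >> push.py <<'E'
f0=np.load('f0.npy') ; OFF=.85
def step(d,v,n=2):
    r.servo_line(at(d),speed=v);P=[];Q=[]
    for i in range(n):
        if i:r.wait(.03)
        s=r.sense();f=np.array(s['contact_force'])-f0;P.append(-(f[:2]@u)+OFF);Q.append(f[2])
    push=float(np.mean(P));print(round(s['clock'],2),round(d,4),round(pos(s),4),'push',round(push,2),'z',round(np.mean(Q),1));return push
E
python3 - <<'E'
from push import *
d=.028
while d<.062:
    d+=.003
    if step(d,.025)>3:break
E
```

```text
21.92 0.031 0.0311 push 0.93 z -0.5
22.22 0.034 0.0341 push 0.49 z -0.5
22.52 0.037 0.0371 push -0.56 z -0.4
22.82 0.04 0.0401 push 0.61 z -1.3
23.12 0.043 0.0431 push 1.0 z -0.1
23.42 0.046 0.0461 push 0.09 z -0.6
23.72 0.049 0.049 push 3.13 z 0.4
```

```bash
python3 - <<'E'
from push import *
d=.049
while d<.095:
    p=step(d+.001,.02) if d<.056 else step(d+.0007,.02)
    d+=.001 if d<.056 else .0007
    if p>8.7 or r.sense()['clock']>42:break
E
```

```text
24.0 0.05 0.05 push 4.15 z 0.7
24.28 0.051 0.051 push 3.32 z 1.1
24.57 0.052 0.052 push 3.13 z 1.2
24.85 0.053 0.0531 push 3.66 z 1.7
25.13 0.054 0.0541 push 3.75 z 1.0
25.42 0.055 0.0551 push 3.81 z 0.7
25.7 0.056 0.0561 push 3.78 z 0.9
25.98 0.0567 0.0567 push 4.3 z 1.6
26.27 0.0574 0.0574 push 4.57 z 0.9
26.55 0.0581 0.0581 push 4.53 z 1.3
26.83 0.0588 0.0588 push 4.52 z 0.9
27.12 0.0595 0.0595 push 3.85 z 1.7
27.4 0.0602 0.0602 push 5.24 z 1.1
27.68 0.0609 0.0609 push 5.23 z 1.6
27.97 0.0616 0.0616 push 4.81 z 1.5
28.25 0.0623 0.0623 push 4.79 z 1.2
28.53 0.063 0.063 push 5.01 z 1.4
28.82 0.0637 0.0637 push 4.65 z 1.7
29.1 0.0644 0.0644 push 5.16 z 1.7
29.38 0.0651 0.0651 push 6.47 z 1.5
29.67 0.0658 0.0658 push 4.42 z 1.7
29.95 0.0665 0.0665 push 4.91 z 2.1
30.23 0.0672 0.0672 push 5.85 z 1.7
30.52 0.0679 0.0678 push 6.31 z 2.1
30.8 0.0686 0.0685 push 6.74 z 2.4
31.08 0.0693 0.0692 push 5.43 z 2.4
31.37 0.07 0.0699 push 6.56 z 1.7
31.65 0.0707 0.0705 push 7.22 z 2.7
31.93 0.0714 0.0712 push 6.21 z 2.3
32.22 0.0721 0.0722 push 4.49 z 1.7
32.5 0.0728 0.0729 push 4.15 z 1.8
32.78 0.0735 0.0736 push 4.12 z 1.4
33.07 0.0742 0.0741 push 6.09 z 1.2
33.35 0.0749 0.0745 push 7.01 z 2.8
33.63 0.0756 0.0754 push 5.85 z 1.8
33.92 0.0763 0.0761 push 7.35 z 2.4
34.2 0.077 0.0766 push 8.22 z 3.0
34.48 0.0777 0.0771 push 8.51 z 3.0
34.77 0.0784 0.0775 push 11.55 z 5.3
```

The push dropped at d≈72–74 mm and then climbed to about 11.5 N, so it has caught. I'll back off slowly and check.

```bash
python3 - <<'E'
from push import *
import cv2,pickle
for d in(.076,.074,.072,.070,.068,.065,.061): step(d,.025)
r.servo_line(at(.03),speed=.1)
r.servo_line(at(.02,.34),speed=.15)
r.wait(.3)
for n in("scene","top"):
    d=r.snapshot(n);pickle.dump(d,open(f'{n}3.pkl','wb'));f=d['frame'][:,:,::-1]
    c=f[170:310,150:290] if n=='scene' else f[150:310,370:530]
    cv2.imwrite(f'pics/{n}3.png',cv2.convertScaleAbs(cv2.resize(c,(600,600),interpolation=2),alpha=1.7))
s=r.sense();print(s['clock'])
E
```

```text
35.05 0.076 0.0757 push 6.07 z 2.2
35.33 0.074 0.0739 push 4.47 z 0.7
35.62 0.072 0.072 push 4.02 z 0.3
35.9 0.07 0.0701 push 1.67 z -0.3
36.18 0.068 0.0681 push 0.24 z -0.7
36.48 0.065 0.0649 push 0.94 z -0.3
36.83 0.061 0.0609 push 0.09 z -0.4
38.5
```

View pics/scene3.png

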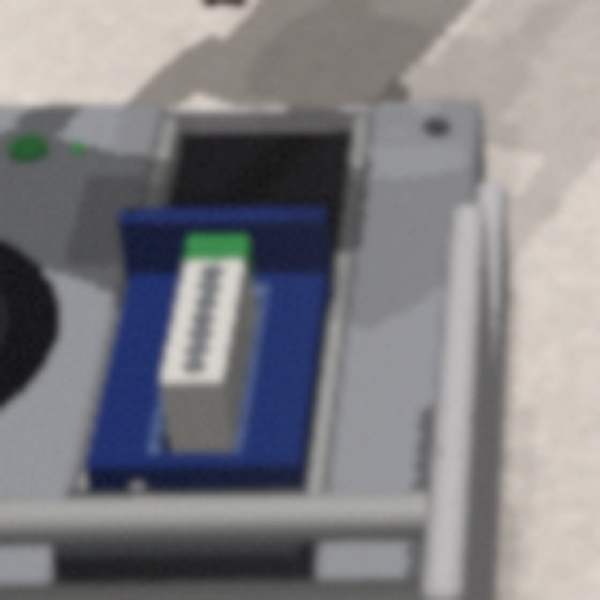

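View pics/top3.png

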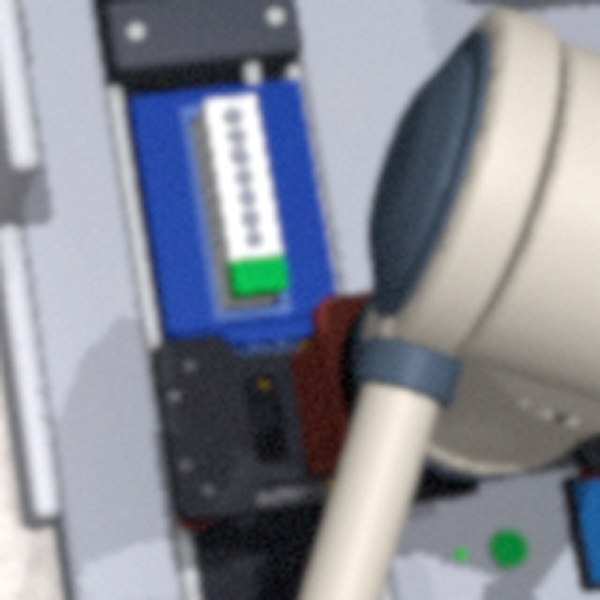

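```bash
python3 - <<'E'
from h import *
k=600/140
for n,uv in((2,[(152,102),(342,100),(318,334),(122,330)]),(3,[(123,212),(327,210),(303,467),(90,464)])):
    d=pickle.load(open(f'scene{n}.pkl','rb'));o=crop2px(uv,150,170,k)
    L=np.array([[0,-43,92],[0,43,92],[130,41,64],[130,-41,64]])/1e3
    q=least_squares(lambda p:(proj(d,place(p,L))-o).ravel(),[.55,-.1,.17]);print(n,q.x,np.round(q.fun,1))
from station import r
from push import *
r.servo_line(at(-.03,.36),speed=.2)
d=r.snapshot("scene");cv2.imwrite('pics/fin.png',d['frame'][:,:,::-1]);print(r.sense()['clock'])
a=pickle.load(open('scene3.pkl','rb'))['frame'][190:310,160:250].astype(int)
print(abs(a-d['frame'][190:310,160:250]).mean())
E
```

```text
2 [ 0.51684988 -0.10658602  0.17309666] [-0.6 -0.8  1.  -0.8  0.6 -0.1 -1.   1.3]
3 [ 0.59640926 -0.0928277   0.17879691] [-0.3 -0.9  0.7 -1.   0.1 -0.  -0.5  1.5]
38.9667
4.753765432098765
```

View pics/fin.png

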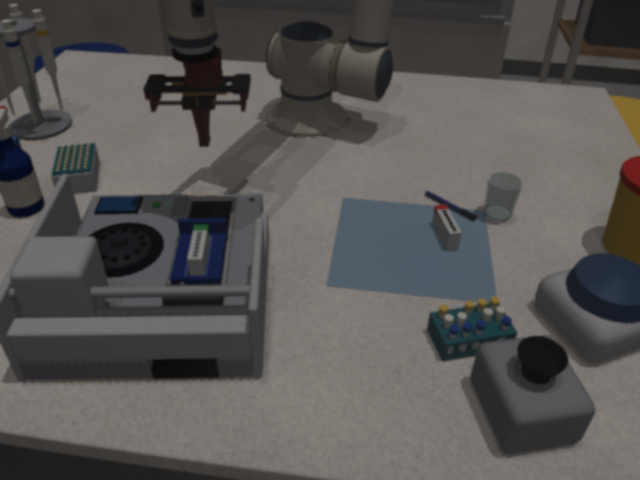

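The tray is latched and still in at (200,250). The used cartridge is untouched at (447,228), and the gripper is clear of everything.

```bash
python3 -c "
from station import r
print(r.hand_in(), r.sense()['clock'])"
```

```text
the job is handed in; nothing more can be done
the job is handed in; nothing more can be done
```

The fresh cartridge is in the tray pocket, fully down with its green tab at the front, and the tray is latched in. I handed the job in at about 39 s of the 61 s allowed.

- **Cartridge:** I lowered it slowly and felt the pocket floor at the expected height (about 6.6 N at most). I eased off to about 3 N before letting go.
- **Latch:** the push rose from about 3 N to 7 N, then dropped to about 4 N at the catch. It climbed to 11.5 N against the stop, where I stopped. That is inside the 16 N limit even with about 5 N of vertical rub added.
- **After letting go:** the tray came back about 7 mm, which fits a caught latch. The scene pictures put it about 80 mm further in than at the start, inside the 71–88 mm latched range. It was still in when I looked again after the gripper had withdrawn.
- **Used cartridge:** it stayed where it was.

**Disagreements:** none of these changed an action.
- The two cameras differed by about 1° on the tray's yaw and about 1 mm on positions.
- The instrument's front deck corners fitted poorly, by about 2 pixels.
- The force readings carried a near-constant error of about 0.85 N, which I corrected for, plus about 0.5 N of noise.
- A pixel comparison of the tray area before and after the gripper withdrew was inconclusive because the arm's shadow had moved, so that check rests on the picture by eye.

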